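# Lay out the changeover kit at the labelling station

### The arm

A 7-joint arm with a two-finger parallel gripper is mounted at the origin on the work surface. World frame = base frame: x ahead of the robot, y to its left, z up, the work surface at z = 0. Lengths are in m, angles in rad, forces in N, time in s.
With the tool pointing down it reaches from about 0.425 to 0.825 m from the base axis. Payload 3.6 kg.
Tool frame: the origin (TCP) lies midway between the tips of the shut fingers; the grasp point (between the pads) lies 19 mm behind it; z points along the fingers, y is the line along which they close (so a half turn about z gives the same grasp; the last joint's range is limited). The gripper opens to 93 mm and grips with 3 to 60 N. Pads are 15 mm wide; open, the fingers measure 128 mm over their backs; the gripper's body (75 mm by 188 mm) begins 65 mm behind the grasp point.
Start: joints at [1.121, 0.615, -0.013, 1.423, 0.008, 1.103, -0.04], TCP at [0.267, -0.593, 0.219] pointing down, gripper open.
Joint ranges: [-3.12, 3.12], [-0.3, 2.06], [-1.34, 1.32], [0.26, 2.42], [-1.36, 4.5], [0.01, 1.98], [-2.84, 2.84]. Speed limits (rad/s): [2.79, 2.79, 3.14, 3.14, 3.14, 3.14, 3.14].

### API

Orientations are given as a unit quaternion [x, y, z, w].
In Python, from bench import r gives the robot as it stands.
- The arm moves only by the shell command python3 nudge.py 'ROWS' [OPENING] [FORCE]. ROWS is a JSON list of rows, 1 to 5 of them, each written [[dx, dy, dz], [rx, ry, rz]]: dx, dy, dz in mm, then a rotation vector rx, ry, rz in rad; each row is the pose to reach, as a shift and turn from the pose commanded when the command began, along the tool's axes at that moment; what a row does not reach only later rows make up. A row lasts 1/8 s, in which the tool goes at most 0.0625 m and 0.188 rad, less where a joint would pass 70% of its speed; a pose out of reach is approached as far as the arm can. OPENING is the finger opening in m, set as the command begins (- or left out keeps the last). The fingers move at their own pace and stop on an object; FORCE is the grip in N (left out, the last holds). Time passes only in rows, so rows that do not move let the fingers close. It prints the time, the measured TCP pose, the force, the opening and the grip force at its end. Input that does not fit is refused with a message, and nothing moves.
- r.get_obs(): the state, without advancing time (a new reading comes with each control period).
- r.get_image(name): name is "scene" or "top" or "wrist"; returns the picture (480x640x3 uint8, red, green, blue); there is no depth.
- r.get_calibration(name): a dict with "fx", "fy", "cx", "cy" (pixels), "pose" (4x4, takes a point from camera to world coordinates). Camera axes: x right, y down, z forward; pixel columns grow to the right and rows downward; lengths in m; the calibration is good to about 2 mm. The wrist camera is an equidistant fisheye: a pixel r from the principal point sees the ray r / f radians off the axis. A picture is of the moment at which its call begins: read the wrist's pose just before it. get_calibration takes no time and is no camera call; for the wrist camera it gives the pose at the moment of the call.
- r.job_done(): hands the job in; it is judged then, once.
The state is a dict: "clock": time; "joint_positions": joint angles; "joint_vel": joint speeds; "joint_torque": joint torques, N m; "eef_pos": TCP position; "ee_rot": TCP orientation; "wrist_force": force on the tool from outside, world axes, zero at the start; "ft_torque": the same for the moment, N m; "grip_width": finger opening in m; "grip_force": force on a finger pad.
Only numpy, scipy, OpenCV 4.12 (cv2) and the standard library are available. Lean on these libraries where they do the work, as an engineer would, in place of code of your own. Each camera call takes 0.05 s, during which the arm holds its last target. There are 200 camera calls.

### The job

Lay out the label-changeover kit on the wooden board, each thing centred on its white mark, left, right and behind as seen from the robot: the white label roll lies flat on the round mark in the middle of the front row with the brass weight centred on top of it, and the single bottle with the orange cap standing on the open table goes upright on the round mark behind the roll. The clamp whose jaws stand open goes on the long mark to the left of the roll and the clamp ratcheted shut on the long mark to the right, each lying lengthwise along its mark. Leave the green-capped bottle, the brown tape roll and the yellow tin where they are.

Things in the scene. Friction and masses are not known exactly. Their poses are not given: they have to be found in the camera images.
- board: Wooden board fixed to the table, 200 (x) by 300 (y) by 12 mm thick. Origin: centre of its underside; x away from the robot, y to its left, z up (yaw within 0.2 rad). White painted marks, centres in its frame in mm: roll, disc 68 across at (-25, 0); bottle, disc 52 across at (60, 0); open clamp, rectangle 124 (x) by 56 (y) at (-25, 107), left; shut clamp, the same at (-25, -107), right.
- label_roll: White roll of labels, lying flat, a solid disc 56 mm in diameter, 32 mm tall, orange core disc in its top. Origin: centre of its underside, z up. Starts on the grey mat, 2 mm thick.
- weight: Brass cylinder weight, upright, 36 mm in diameter, 28 mm tall. Origin: centre of its underside, z up. Starts on the grey mat, 2 mm thick.
- clamp_open: The OPEN clamp: jaws spread in a V, 60 mm wide, handles 68 mm. Red-handled ratchet clamp, rigid, lying flat, 112 mm long, 18 mm tall. Grip the black pivot block in its middle (36 long, 22 wide, 18 tall) across its 22 mm. Origin: centre of the block's underside; x along the clamp to the jaw tips (54 mm ahead), z up. Starts on the grey mat, 2 mm thick.
- clamp_shut: The SHUT clamp: jaws together, 20 mm wide, handles 33 mm. Red-handled ratchet clamp, rigid, lying flat, 112 mm long, 18 mm tall. Grip the black pivot block in its middle (36 long, 22 wide, 18 tall) across its 22 mm. Origin: centre of the block's underside; x along the clamp to the jaw tips (54 mm ahead), z up. Starts on the grey mat, 2 mm thick.
- bottle_orange: Amber sauce bottle without label, standing, orange cap. Body 44 mm in diameter up to 78 mm, shoulder narrowing to 104 mm, then a straight cap 28 mm in diameter from 104 to 144 mm (top): grip the cap. Origin: centre of its underside, z up. Starts on the table, behind the board and mat.
- bottle_green: The same bottle with a green cap, standing near it; to be left alone.
- tape: Brown roll of packing tape lying flat, 54 mm in diameter, 24 mm tall, black centre; origin at the centre of its underside. To be left alone. Starts on the grey mat, 2 mm thick.
- tin: Yellow spice tin with a steel band, 49 mm in diameter, 30 mm tall; origin at the centre of its underside. To be left alone. Starts on the grey mat, 2 mm thick.

How it is judged:
At the end, for the whole second after the job is handed in: Roll and orange bottle within 12 mm (board x, y) of their marks, open clamp left and shut clamp right within 15 mm, aligned within 0.3 rad either way; weight on the roll within 10 mm; all upright, on their supports, at rest, released; green bottle, tape and tin within 20 mm of their starts (x of label_roll in the frame of board between -0.037 and -0.013 m and y of label_roll in the frame of board between -0.012 and 0.012 m and z of label_roll in the frame of board between 0.007 and 0.017 m and angle between each of label_roll, weight, clamp_open, clamp_shut, bottle_orange's own z axis and vertical below 0.12 rad and horizontal distance between weight and label_roll below 0.01 m and z of weight in the frame of label_roll between 0.027 and 0.037 m and x of clamp_open in the frame of board between -0.04 and -0.01 m and y of clamp_open in the frame of board between 0.092 and 0.122 m and z of clamp_open in the frame of board between 0.007 and 0.017 m and x of clamp_shut in the frame of board between -0.04 and -0.01 m and y of clamp_shut in the frame of board between -0.122 and -0.092 m and z of clamp_shut in the frame of board between 0.007 and 0.017 m and angle between the x axis of each of clamp_open, clamp_shut and the x axis of board, either way round below 0.3 rad and x of bottle_orange in the frame of board between 0.048 and 0.072 m and y of bottle_orange in the frame of board between -0.012 and 0.012 m and z of bottle_orange in the frame of board between 0.007 and 0.017 m and linear speed of each of label_roll, weight, clamp_open, clamp_shut, bottle_orange below 0.02 m/s and distance of each of bottle_green, tape, tin from where it was at the start of the episode below 0.02 m); the robot touches nothing.
It fails at once if the green-capped bottle is moved by more than 30 mm (distance of bottle_green from where it was at the start of the episode above 0.03 m).
It fails at once if the brown tape roll is moved by more than 30 mm (distance of tape from where it was at the start of the episode above 0.03 m).
It fails at once if the yellow tin is moved by more than 30 mm (distance of tin from where it was at the start of the episode above 0.03 m).
It also fails if it takes over 131 s, if anything falls off the work surface, if the arm or the gripper's body presses on something with over 40 N, if the wrist force passes 120 N, or if a joint passes its speed limit or range.

## Working session

There is one attempt and no reset: what is moved stays moved. The work goes in short steps, Python scripts to look and compute and a shell command to move; the robot and the scene stay as the last step left them, time stands still between calls to the robot, and variables do not carry over. Pictures are saved under pics/ and viewed, at most 14 in all, crops included, and the job is handed in when it is done.

```bash
ls; mkdir -p pics
python3 - <<'E'
from bench import r
import cv2
o=r.get_obs();print(o)
for n in("top","scene"):
    im=r.get_image(n);cv2.imwrite(f"pics/{n}0.png",im[:,:,::-1]);c=r.get_calibration(n);print(n,c)
E
```

```text
bench.py
nudge.py
pics
{'clock': 0.0, 'joint_positions': array([ 1.12149657,  0.61590423, -0.01262465,  1.42487665,  0.00812153,
        1.10337743, -0.04040226]), 'joint_vel': array([ 0.00090119,  0.00133696, -0.00131402,  0.00029385,  0.0019825 ,
        0.00111764,  0.00035319]), 'joint_torque': array([ 3.63703111e-05, -4.58935583e+01,  2.09020190e-01, -1.65744299e+01,
       -6.10256894e-02,  2.06291105e-02,  2.44747862e-04]), 'eef_pos': array([ 0.26639275, -0.59205052,  0.21749825]), 'ee_rot': array([ 9.77728909e-01,  2.09868053e-01, -2.88140099e-04, -1.22409414e-03]), 'wrist_force': array([ 0.03279794, -0.49759695, -0.54064355]), 'ft_torque': array([ 0.02158389, -0.05622333,  0.04033796]), 'grip_force': 0.0, 'grip_width': 0.09297053561756922}
top {'fx': 458.0417832926124, 'fy': 458.0417832926124, 'cx': 327.4831835425151, 'cy': 233.0741461529203, 'pose': array([[ 0.00436193, -0.99739837,  0.07195462,  0.49338527],
       [-0.9997682 , -0.00586674, -0.02071522,  0.01701562],
       [ 0.02108346, -0.07184758, -0.99719277,  1.04333859],
       [ 0.        ,  0.        ,  0.        ,  1.        ]])}
scene {'fx': 623.0545476054035, 'fy': 623.0545476054035, 'cx': 322.18596858038836, 'cy': 247.22380240642758, 'pose': array([[-0.52491308,  0.50267317, -0.68686675,  1.35799221],
       [ 0.85094195,  0.32801377, -0.41024964,  0.45601366],
       [ 0.01908027, -0.79982914, -0.59992441,  0.7059514 ],
       [ 0.        ,  0.        ,  0.        ,  1.        ]])}
```
View pics/top0.png

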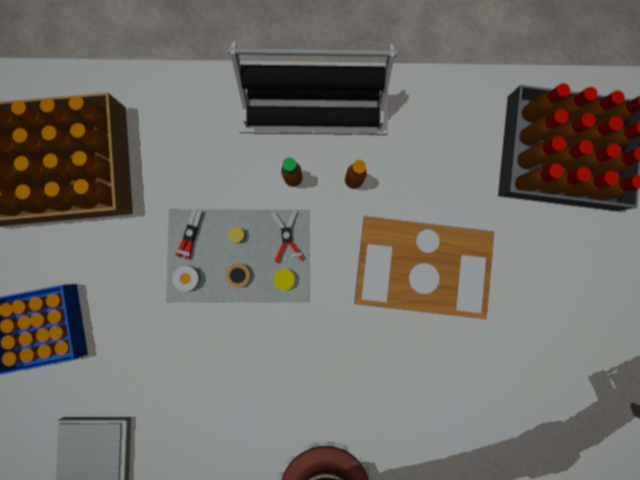

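View pics/scene0.png

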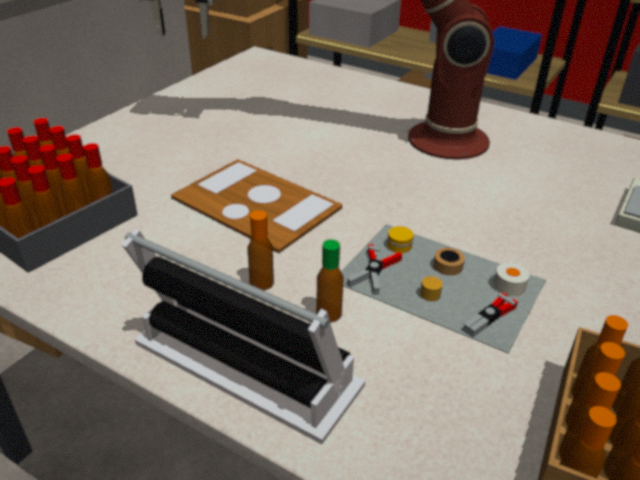

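The top view has +x up and +y left. On the mat are the shut clamp (189,234), weight (236,235), open clamp (287,236), label roll (186,278), tape (238,275) and tin (284,280). The green bottle is near (291,170), the orange one near (356,175), and the board around (425,268). I'll enlarge it to read more exact pixels.

Run:
```python
import cv2
im=cv2.imread("pics/top0.png")
cv2.imwrite("pics/c1.png",cv2.resize(im[150:310,160:320],None,fx=3.75,fy=3.75,interpolation=cv2.INTER_CUBIC))
cv2.imwrite("pics/c2.png",cv2.resize(im[150:325,335:510],None,fx=3.4,fy=3.4,interpolation=cv2.INTER_CUBIC))
```

View pics/c1.png

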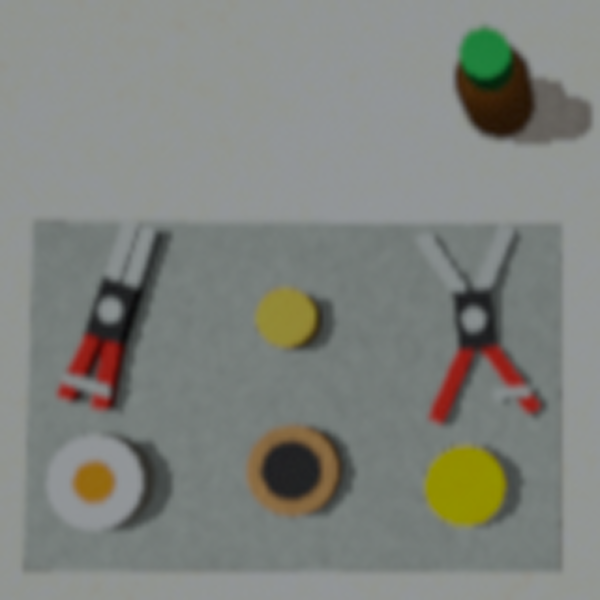

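View pics/c2.png

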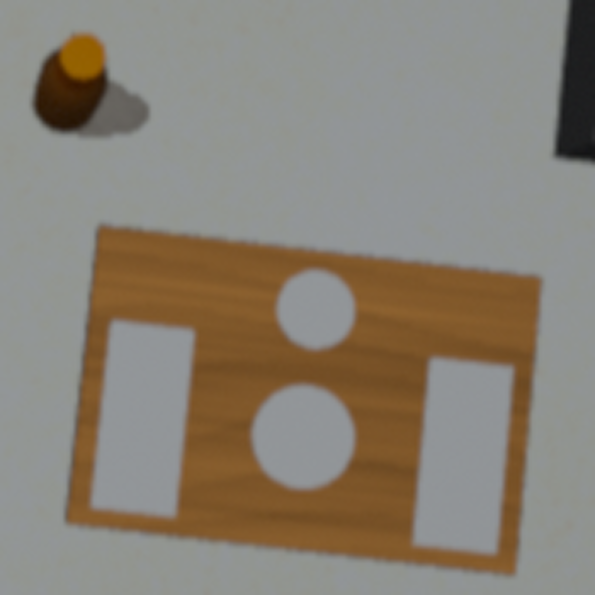

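Crop c1 (3.75x) shows the shut-clamp block at (112,309), open-clamp block at (475,320), weight at (287,317), roll at (95,482), tape at (292,470), tin at (466,485) and green cap at (486,54). Crop c2 (3.4x) shows the orange cap at (82,58), board corners (99,226), (541,276), (516,573), (67,521) and the discs at (303,437) and (316,309).

```bash
cat > h.py <<'E'
import numpy as np, cv2
from bench import r
from scipy.spatial.transform import Rotation as R
def ray(cal,p,z,fish=False):
    x,y=(p[0]-cal["cx"])/cal["fx"],(p[1]-cal["cy"])/cal["fy"]
    if fish:
        t=np.hypot(x,y); s=np.sin(t)/t if t>1e-9 else 1; d=np.array([x*s,y*s,np.cos(t)])
    else: d=np.array([x,y,1.])
    T=cal["pose"]; d=T[:3,:3]@d; o=T[:3,3]
    return (o+d*(z-o[2])/d[2])[:2]
def go(x,y,z,yaw):
    """tool-frame shift & turn from commanded(~measured) pose to the down pose with closing line (tool y) at world angle yaw"""
    o=r.get_obs(); q=R.from_quat(o["ee_rot"]); 
    c=[]
    for k in (0,np.pi):
        a=yaw+k; yv=np.array([np.cos(a),np.sin(a),0]); zv=np.array([0,0,-1.]); g=R.from_matrix(np.c_[np.cross(yv,zv),yv,zv])
        c.append((q.inv()*g).as_rotvec())
    c.sort(key=np.linalg.norm)
    print("shift",(q.inv().apply(np.array([x,y,z])-o["eef_pos"])).round(4),"turn",c[0].round(3),"alt",c[1].round(3),"j7",o["joint_positions"][6].round(2),"t",round(o["clock"],2))
E
python3 - <<'E'
from h import *
c=r.get_calibration("top")
f1=lambda u,v,z:ray(c,(160+(u+.5)/3.75-.5,150+(v+.5)/3.75-.5),z)
f2=lambda u,v,z:ray(c,(335+(u+.5)/3.4-.5,150+(v+.5)/3.4-.5),z)
for n,u,v,z in[("shut",112,309,.02),("shutjaw",138,228,.018),("shuth",88,390,.018),("weight",287,317,.03),("open",475,320,.02),("ojaw",466,236,.018),("oh",487,412,.018),("roll",95,482,.034),("tape",292,470,.026),("tin",466,485,.032),("green",486,54,.144)]:print(n,f1(u,v,z).round(4))
print("orange",f2(82,58,.144).round(4))
P=np.array([f2(*p,.012) for p in[(99,226),(541,276),(516,573),(67,521),(303,437),(316,309),(109,320),(195,328),(177,517),(91,510),(429,357),(515,366),(498,553),(413,546)]])
L=np.array([(100,150),(100,-150),(-100,-150),(-100,150),(-25,0),(60,0),(37,135),(37,79),(-87,79),(-87,135),(37,-79),(37,-135),(-87,-135),(-87,-79)])/1e3
# rigid fit
a,b=L-L.mean(0),P-P.mean(0);y=np.arctan2((a[:,0]*b[:,1]-a[:,1]*b[:,0]).sum(),(a*b).sum())
M=np.array([[np.cos(y),-np.sin(y)],[np.sin(y),np.cos(y)]]);t=P.mean(0)-M@L.mean(0)
print("board",t,y,"res",(np.linalg.norm(P-L@M.T-t,axis=1)*1e3).round(1))
for n,p in[("roll",(-25,0)),("bot",(60,0)),("open",(-25,107)),("shut",(-25,-107))]:print(n,(M@np.array(p)/1e3+t).round(4))
E
```

```text
shut [0.5677 0.3031]
shutjaw [0.6165 0.2895]
shuth [0.5197 0.3165]
weight [0.5629 0.1977]
open [0.5624 0.0878]
ojaw [0.613  0.0939]
oh [0.5077 0.0802]
roll [0.4658 0.3064]
tape [0.4731 0.1938]
tin [0.4649 0.0912]
green [0.6954 0.075 ]
orange [ 0.6912 -0.0634]
board [ 0.49249858 -0.22462136] -0.10748072418035967 res [1.2 1.7 1.7 2.5 0.5 0.3 1.3 1.4 1.  1.6 0.6 1.4 0.8 1.6]
roll [ 0.4676 -0.2219]
bot [ 0.5522 -0.2311]
open [ 0.4791 -0.1156]
shut [ 0.4562 -0.3283]
```

Units first: shifts go in mm. So 0.374 m is 374, -0.261 m is -261.

```bash
python3 nudge.py '[[[200,-140,0],[0,0,0.2]],[[200,-140,0],[0,0,0.423]],[[374,-261,0],[0,0,0.423]],[[374,-261,0],[0,0,0.423]],[[374,-261,0],[0,0,0.423]]]' 0.08
python3 nudge.py '[[[0,0,0],[0,0,0]]]'
python3 -c "
from h import *
go(.52,.15,.2,np.pi/2)
go(.4658,.3064,.1,np.pi/2)"
```

```text
clock: 0.72
eef_pos: [0.4277, -0.3224, 0.2184]
ee_rot: [1.0, -0.0, -0.0, -0.0]
wrist_force: [0.4, -0.4, 0.1]
grip_width: 0.0799
grip_force: 0.0
clock: 0.85
eef_pos: [0.4308, -0.3177, 0.2183]
ee_rot: [1.0, 0.006, 0.001, -0.002]
wrist_force: [-0.1, -0.3, 0.0]
grip_width: 0.08
grip_force: 0.0
shift [ 0.0949 -0.4664  0.0204] turn [-0.004 -0.001  0.012] alt [ 2.000e-03 -7.000e-03 -3.129e+00] j7 -0.92 t 0.85
shift [ 0.0426 -0.623   0.1211] turn [-0.004 -0.001  0.012] alt [ 2.000e-03 -7.000e-03 -3.129e+00] j7 -0.92 t 0.85
```

To row units: -0.3 m is -300, -0.24 m is -240.

```bash
python3 nudge.py '[[[50,-60,0],[0,0,0]],[[60,-120,0],[0,0,0]],[[60,-180,0],[0,0,0]],[[60,-240,0],[0,0,0]],[[60,-300,0],[0,0,0]]]'
python3 nudge.py '[[[-10,-60,0],[0,0,0]],[[-20,-120,0],[0,0,0]],[[-20,-180,20],[0,0,0]],[[-20,-240,50],[0,0,0]],[[-20,-300,80],[0,0,0]]]'
python3 nudge.py '[[[0,-20,0],[0,0,0]],[[0,-20,0],[0,0,0]],[[0,-20,0],[0,0,0]]]'
python3 -c "
from h import *
go(.4658,.3064,.1,np.pi/2)
go(.4658,.3064,.009,np.pi/2)
c=r.get_calibration('wrist');print(c)
cv2.imwrite('pics/w1.png',r.get_image('wrist')[:,:,::-1])"
```

```text
clock: 1.48
eef_pos: [0.4868, -0.0282, 0.2185]
ee_rot: [1.0, -0.001, -0.0, 0.0]
wrist_force: [0.2, -0.8, -1.0]
grip_width: 0.0798
grip_force: 0.0
clock: 2.1
eef_pos: [0.4679, 0.2627, 0.1423]
ee_rot: [1.0, -0.001, 0.001, 0.0]
wrist_force: [1.2, 0.7, 0.8]
grip_width: 0.0801
grip_force: 0.0
clock: 2.48
eef_pos: [0.4684, 0.2794, 0.1439]
ee_rot: [1.0, -0.002, 0.001, 0.001]
wrist_force: [-1.1, -0.6, 0.0]
grip_width: 0.0803
grip_force: 0.0
shift [-0.0028 -0.027   0.0438] turn [ 0.001 -0.002 -0.004] alt [-2.000e-03 -2.000e-03  3.137e+00] j7 -2.18 t 2.48
shift [-0.0029 -0.0272  0.1348] turn [ 0.001 -0.002 -0.004] alt [-2.000e-03 -2.000e-03  3.137e+00] j7 -2.18 t 2.48
{'fx': 371.64829954431775, 'fy': 371.64829954431775, 'cx': 321.1918118793697, 'cy': 242.10656141728134, 'pose': array([[-5.56672488e-03, -9.62479943e-01, -2.71295726e-01,
         5.43689129e-01],
       [-9.99983916e-01,  5.65261851e-03,  4.64818993e-04,
         2.78593281e-01],
       [ 1.08615228e-03,  2.71293950e-01, -9.62495929e-01,
         3.10644343e-01],
       [ 0.00000000e+00,  0.00000000e+00,  0.00000000e+00,
         1.00000000e+00]])}
```

View pics/w1.png

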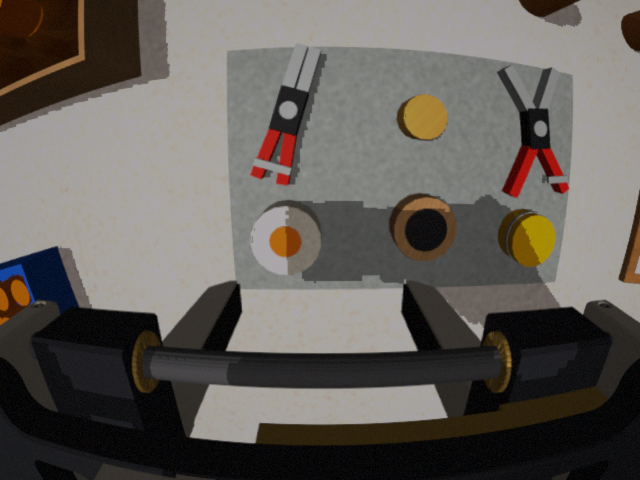

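The wrist view shows the whole mat: roll core at (285,241), shut-clamp pivot (288,110), weight (423,117), open-clamp pivot (540,129), tape (428,230), tin (532,238). I'll check these against the top-view measurements.

```bash
python3 -c "
from h import *
c=r.get_calibration('wrist')
for n,p,z in [('roll',(285.5,240.5),.034),('shut',(289,110),.02),('weight',(425,117.5),.03),('open',(539,129),.02),('tape',(428,229),.026),('shutj',(307,47),.018),('shuth',(271,173),.018),('ojaw',(529,72),.018),('ohand',(538,188),.018)]: print(n,ray(c,p,z,True).round(4))
"
```

```text
roll [0.4671 0.3064]
shut [0.5676 0.3029]
weight [0.5627 0.1991]
open [0.5626 0.0889]
tape [0.4739 0.1921]
shutj [0.6186 0.2889]
shuth [0.5182 0.3181]
ojaw [0.6126 0.0985]
ohand [0.5101 0.085 ]
```

```bash
python3 nudge.py '[[[-2,-27,30],[0,0,0]],[[-2,-27,70],[0,0,0]],[[-2,-27,100],[0,0,0]],[[-2,-27,120],[0,0,0]],[[-2,-27,135],[0,0,0]]]'
python3 nudge.py '[[[0,0,0],[0,0,0]],[[0,0,0],[0,0,0]],[[0,0,0],[0,0,0]],[[0,0,0],[0,0,0]]]' 0.04 25
python3 nudge.py '[[[0,0,0],[0,0,0]],[[0,0,-30],[0,0,0]],[[0,0,-80],[0,0,0]],[[0,0,-120],[0,0,0]],[[0,0,-120],[0,0,0]]]'
python3 -c "
from h import *
go(.4676,-.2219,.1,np.pi/2)"
```

```text
clock: 3.15
eef_pos: [0.4661, 0.3074, 0.008]
ee_rot: [1.0, -0.002, 0.0, 0.0]
wrist_force: [0.4, -0.3, 0.6]
grip_width: 0.0799
grip_force: 0.0
clock: 3.65
eef_pos: [0.4657, 0.3094, 0.0091]
ee_rot: [1.0, -0.0, 0.001, -0.0]
wrist_force: [0.9, -2.2, 4.0]
grip_width: 0.0556
grip_force: 25.0
clock: 4.28
eef_pos: [0.4668, 0.311, 0.1312]
ee_rot: [1.0, 0.0, 0.003, -0.002]
wrist_force: [-0.0, -0.1, -1.4]
grip_width: 0.0559
grip_force: 25.0
shift [0.0006 0.533  0.0287] turn [-0.005 -0.006  0.   ] alt [ 0.009 -0.007 -3.141] j7 -2.22 t 4.28
```

To row units: 0.02 m is 20, 0.29 m is 290.

```bash
python3 nudge.py '[[[10,50,0],[0,0,0]],[[20,110,0],[0,0,0]],[[20,170,0],[0,0,0]],[[20,230,0],[0,0,0]],[[20,290,0],[0,0,0]]]'
python3 nudge.py '[[[-10,60,0],[0,0,0]],[[-20,120,0],[0,0,0]],[[-20,180,0],[0,0,0]],[[-20,220,0],[0,0,0]],[[-20,240,0],[0,0,0]]]'
python3 nudge.py '[[[0,0,0],[0,0,0]],[[0,0,0],[0,0,0]],[[0,0,0],[0,0,0]],[[0,0,0],[0,0,0]]]'
python3 -c "
from h import *
go(.4676,-.2219,.0205,np.pi/2)
for i in range(3):
  print(r.get_obs()['eef_pos'])"
```

```text
clock: 4.9
eef_pos: [0.4838, 0.0177, 0.1267]
ee_rot: [1.0, 0.0, -0.001, -0.0]
wrist_force: [1.1, 0.7, -0.0]
grip_width: 0.0553
grip_force: 25.0
clock: 5.52
eef_pos: [0.4636, -0.2227, 0.1267]
ee_rot: [1.0, -0.002, -0.001, -0.0]
wrist_force: [0.6, 1.1, -1.0]
grip_width: 0.0557
grip_force: 25.0
clock: 6.02
eef_pos: [0.4653, -0.2193, 0.1282]
ee_rot: [1.0, 0.001, 0.0, -0.0]
wrist_force: [0.9, 0.5, -0.7]
grip_width: 0.0557
grip_force: 25.0
shift [0.0023 0.0027 0.1077] turn [-0.    -0.     0.002] alt [ 0.000e+00 -1.000e-03 -3.139e+00] j7 -1.22 t 6.03
[ 0.46529575 -0.21928896  0.12819493]
[ 0.46529575 -0.21928896  0.12819493]
[ 0.46529575 -0.21928896  0.12819493]
```

To row units: 0.002 m is 2, 0.108 m is 108.

```bash
python3 nudge.py '[[[2,2.5,50],[0,0,0]],[[2,2.5,90],[0,0,0]],[[2,2.5,102],[0,0,0]],[[2,2.5,107],[0,0,0]],[[2,2.5,108],[0,0,0]]]'
python3 nudge.py '[[[0,0,0],[0,0,0]],[[0,0,0],[0,0,0]]]'
python3 nudge.py '[[[0,0,0],[0,0,0]],[[0,0,0],[0,0,0]],[[0,0,-30],[0,0,0]],[[0,0,-80],[0,0,0]],[[0,0,-130],[0,0,0]]]' 0.07
python3 -c "
from h import *
go(.5628,.1984,.12,np.pi/2)"
```

```text
clock: 6.65
eef_pos: [0.4679, -0.2234, 0.021]
ee_rot: [1.0, 0.0, 0.001, 0.0]
wrist_force: [0.3, -0.5, -0.0]
grip_width: 0.0558
grip_force: 25.0
clock: 6.9
eef_pos: [0.4675, -0.2234, 0.021]
ee_rot: [1.0, -0.0, 0.001, 0.0]
wrist_force: [-0.0, -0.6, -0.5]
grip_width: 0.0557
grip_force: 25.0
clock: 7.52
eef_pos: [0.4667, -0.223, 0.1514]
ee_rot: [1.0, -0.0, -0.0, -0.0]
wrist_force: [1.2, -0.0, -0.3]
grip_width: 0.0695
grip_force: 0.0
shift [ 0.096  -0.4214  0.0315] turn [-0.     0.001 -0.   ] alt [1.000e-03 1.000e-03 3.141e+00] j7 -1.22 t 7.53
```

To row units: -0.3 m is -300, -0.24 m is -240.

```bash
python3 nudge.py '[[[20,-60,0],[0,0,0]],[[30,-120,0],[0,0,0]],[[50,-180,0],[0,0,0]],[[60,-240,0],[0,0,0]],[[70,-300,0],[0,0,0]]]' 0.065
python3 nudge.py '[[[15,-60,10],[0,0,0]],[[26,-100,30],[0,0,0]],[[26,-121,30],[0,0,0]],[[26,-121,30],[0,0,0]],[[26,-121,30],[0,0,0]]]'
python3 nudge.py '[[[0,0,0],[0,0,0]],[[0,0,0],[0,0,0]]]'
python3 -c "
from h import *
go(.5628,.1984,.009,np.pi/2)
cv2.imwrite('pics/top1.png',r.get_image('top')[:,:,::-1])
im=cv2.imread('pics/top1.png')
cv2.imwrite('pics/c3.png',cv2.resize(im[205:320,355:495],None,fx=5,fy=5,interpolation=cv2.INTER_CUBIC))"
```

```text
clock: 8.15
eef_pos: [0.5373, 0.0788, 0.1503]
ee_rot: [1.0, -0.0, 0.0, -0.0]
wrist_force: [1.4, -0.3, -0.2]
grip_width: 0.0646
grip_force: 0.0
clock: 8.78
eef_pos: [0.5635, 0.1949, 0.1209]
ee_rot: [1.0, -0.002, 0.001, 0.001]
wrist_force: [0.4, -1.4, -0.3]
grip_width: 0.0649
grip_force: 0.0
clock: 9.02
eef_pos: [0.5634, 0.1964, 0.1206]
ee_rot: [1.0, -0.001, 0.0, 0.0]
wrist_force: [0.3, -0.1, -0.5]
grip_width: 0.0649
grip_force: 0.0
shift [-0.0007 -0.0021  0.1116] turn [ 0.    -0.001 -0.002] alt [-1.000e-03 -1.000e-03  3.139e+00] j7 -1.99 t 9.03
```

View pics/c3.png

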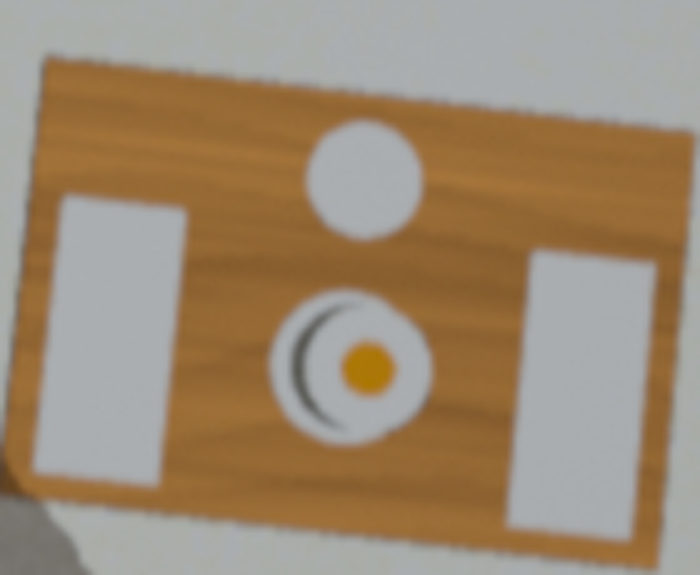

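The roll's core is at (368,368) in the crop and the mark centre is near (345,367), so the roll sits right of centre. Parallax explains only part of that, so I'll measure it.

```bash
python3 -c "
from h import *
c=r.get_calibration('top')
print(ray(c,(355+368.5/5-.5,205+368.5/5-.5),.044), ray(c,(355+365.5/5-.5,205+181/5-.5),.012),'roll top edges y', ray(c,(355+432/5-.5,205+368/5-.5),.044), ray(c,(355+303/5-.5,205+368/5-.5),.044))"
```

```text
[ 0.46804377 -0.22404073] [ 0.55181564 -0.23136764] roll top edges y [ 0.46836734 -0.25191301] [ 0.46815157 -0.19532979]
```

The roll is at (0.468, -0.224), 2 mm from its mark. Next is the weight.

To row units: 0.111 m is 111, 0.106 m is 106.

```bash
python3 nudge.py '[[[0,-2,50],[0,0,0]],[[0,-2,90],[0,0,0]],[[0,-2,106],[0,0,0]],[[0,-2,111],[0,0,0]],[[0,-2,111],[0,0,0]]]'
python3 nudge.py '[[[0,0,0],[0,0,0]],[[0,0,0],[0,0,0]],[[0,0,0],[0,0,0]],[[0,0,0],[0,0,0]],[[0,0,0],[0,0,0]]]' 0.02 25
python3 nudge.py '[[[0,0,-30],[0,0,0]],[[0,0,-80],[0,0,0]],[[0,0,-130],[0,0,0]],[[0,0,-140],[0,0,0]],[[0,0,-140],[0,0,0]]]'
python3 -c "
from h import *
go(.468,-.2238,.12,np.pi/2)"
```

```text
clock: 9.7
eef_pos: [0.564, 0.2001, 0.0101]
ee_rot: [1.0, -0.0, 0.001, -0.0]
wrist_force: [-0.5, -0.8, -0.9]
grip_width: 0.0649
grip_force: 0.0
clock: 10.32
eef_pos: [0.5633, 0.1998, 0.0096]
ee_rot: [1.0, -0.0, 0.0, -0.0]
wrist_force: [-1.4, -0.2, 3.3]
grip_width: 0.0356
grip_force: 25.0
clock: 10.95
eef_pos: [0.5625, 0.1997, 0.1486]
ee_rot: [1.0, -0.0, -0.0, 0.0]
wrist_force: [-0.5, 0.9, -2.1]
grip_width: 0.0358
grip_force: 25.0
shift [-0.0945  0.4235  0.0288] turn [ 0.     0.001 -0.   ] alt [ 1.000e-03 -0.000e+00  3.141e+00] j7 -1.99 t 10.95
```

To row units: 0.28 m is 280, 0.23 m is 230.

```bash
python3 nudge.py '[[[-10,50,0],[0,0,0]],[[-20,110,0],[0,0,0]],[[-40,170,0],[0,0,0]],[[-60,230,0],[0,0,0]],[[-80,280,0],[0,0,0]]]'
python3 nudge.py '[[[-14,60,0],[0,0,0]],[[-14,120,10],[0,0,0]],[[-14,143,30],[0,0,0]],[[-14,143,30],[0,0,0]],[[-14,143,30],[0,0,0]]]'
python3 nudge.py '[[[0,0,0],[0,0,0]],[[0,0,0],[0,0,0]],[[0,0,0],[0,0,0]]]'
python3 -c "
from h import *
go(.468,-.2238,.053,np.pi/2)"
```

```text
clock: 11.58
eef_pos: [0.4804, -0.0824, 0.1468]
ee_rot: [1.0, -0.001, -0.002, -0.0]
wrist_force: [0.9, -0.8, -1.7]
grip_width: 0.0354
grip_force: 25.0
clock: 12.2
eef_pos: [0.4686, -0.221, 0.1181]
ee_rot: [1.0, 0.001, -0.001, -0.001]
wrist_force: [0.6, 0.3, -0.7]
grip_width: 0.0355
grip_force: 25.0
clock: 12.58
eef_pos: [0.4693, -0.2225, 0.1195]
ee_rot: [1.0, 0.001, 0.0, 0.0]
wrist_force: [-0.5, -0.1, -1.7]
grip_width: 0.0355
grip_force: 25.0
shift [-0.0014  0.0013  0.0665] turn [ 0.    -0.001  0.001] alt [ 1.000e-03  0.000e+00 -3.141e+00] j7 -1.23 t 12.57
```

To row units: 0.067 m is 67, 0.063 m is 63.

```bash
python3 nudge.py '[[[-1,1,30],[0,0,0]],[[-1,1,55],[0,0,0]],[[-1,1,63],[0,0,0]],[[-1,1,67],[0,0,0]],[[-1,1,67],[0,0,0]]]'
python3 nudge.py '[[[0,0,0],[0,0,0]],[[0,0,0],[0,0,0]]]'
python3 nudge.py '[[[0,0,0],[0,0,0]],[[0,0,0],[0,0,0]],[[0,0,-30],[0,0,0]],[[0,0,-80],[0,0,0]],[[0,0,-130],[0,0,0]]]' 0.06
python3 -c "
from h import *
go(.5625,.0884,.12,.12+np.pi/2)"
```

```text
clock: 13.2
eef_pos: [0.4685, -0.2243, 0.0526]
ee_rot: [1.0, -0.0, 0.001, 0.0]
wrist_force: [-0.1, 0.1, -1.3]
grip_width: 0.0355
grip_force: 25.0
clock: 13.45
eef_pos: [0.4684, -0.2243, 0.0527]
ee_rot: [1.0, -0.0, 0.001, 0.0]
wrist_force: [-0.6, -0.1, -1.8]
grip_width: 0.035
grip_force: 25.0
clock: 14.08
eef_pos: [0.4678, -0.224, 0.1835]
ee_rot: [1.0, -0.0, -0.0, -0.0]
wrist_force: [0.2, -1.0, -0.1]
grip_width: 0.06
grip_force: 0.0
shift [ 0.0947 -0.3124  0.0636] turn [-0.    0.   -0.12] alt [0.    0.    3.021] j7 -1.21 t 14.07
```

To row units: -0.295 m is -295, -0.24 m is -240.

```bash
python3 nudge.py '[[[20,-60,0],[0,0,-0.05]],[[40,-120,0],[0,0,-0.13]],[[60,-180,0],[0,0,-0.13]],[[80,-240,0],[0,0,-0.13]],[[95,-295,30],[0,0,-0.13]]]' 0.045
python3 nudge.py '[[[2,-17,20],[0,0,0]],[[2,-17,30],[0,0,0]],[[2,-17,30],[0,0,0]],[[2,-17,30],[0,0,0]]]'
python3 nudge.py '[[[0,0,0],[0,0,0]],[[0,0,0],[0,0,0]]]'
python3 -c "
from h import *
go(.5625,.0884,.005,.13+np.pi/2)
cv2.imwrite('pics/w2.png',r.get_image('wrist')[:,:,::-1])
im=r.get_image('top')[:,:,::-1];cv2.imwrite('pics/top2.png',im)"
```

```text
clock: 14.7
eef_pos: [0.5646, 0.0696, 0.1561]
ee_rot: [0.998, 0.065, 0.003, -0.0]
wrist_force: [0.2, -0.4, -0.6]
grip_width: 0.0447
grip_force: 0.0
clock: 15.2
eef_pos: [0.5624, 0.082, 0.125]
ee_rot: [0.998, 0.063, 0.001, 0.0]
wrist_force: [-0.6, 0.4, 1.0]
grip_width: 0.0446
grip_force: 0.0
clock: 15.45
eef_pos: [0.5621, 0.0835, 0.1248]
ee_rot: [0.998, 0.064, 0.001, -0.0]
wrist_force: [-0.6, 1.2, -0.2]
grip_width: 0.0451
grip_force: 0.0
shift [ 0.0009 -0.0049  0.1198] turn [ 0.    -0.001 -0.001] alt [-2.00e-03 -0.00e+00  3.14e+00] j7 -1.72 t 15.45
```

View pics/w2.png

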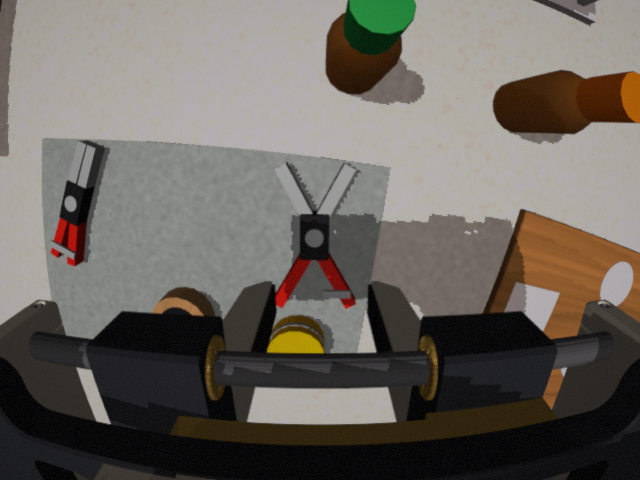

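The open clamp's pivot is at (314,237), with jaws and handles symmetric about that column, so the yaw is aligned and the tin is clear of the fingers.

```bash
python3 -c "
from h import *
print(ray(r.get_calibration('wrist'),(314,237),.02,True))"
python3 nudge.py '[[[1,-5,50],[0,0,0]],[[1,-5,90],[0,0,0]],[[1,-5,111],[0,0,0]],[[1,-5,118],[0,0,0]],[[1,-5,119],[0,0,0]]]'
python3 nudge.py '[[[0,0,0],[0,0,0]],[[0,0,0],[0,0,0]],[[0,0,0],[0,0,0]],[[0,0,0],[0,0,0]],[[0,0,0],[0,0,0]]]' 0.01 30
python3 nudge.py '[[[0,0,-30],[0,0,0]],[[0,0,-80],[0,0,0]],[[0,0,-120],[0,0,0]],[[0,0,-120],[0,0,0]]]'
python3 -c "
from h import *
go(.4791,-.1156,.12,-.107+np.pi/2)"
```

```text
[0.56386594 0.08899806]
clock: 16.18
eef_pos: [0.5624, 0.0892, 0.0054]
ee_rot: [0.998, 0.065, 0.0, -0.0]
wrist_force: [-0.2, -0.8, 0.0]
grip_width: 0.0447
grip_force: 0.0
clock: 16.8
eef_pos: [0.5625, 0.0892, 0.0059]
ee_rot: [0.998, 0.065, 0.001, -0.0]
wrist_force: [-0.5, -0.7, 4.8]
grip_width: 0.0218
grip_force: 30.0
clock: 17.3
eef_pos: [0.5641, 0.0896, 0.128]
ee_rot: [0.998, 0.065, 0.003, -0.0]
wrist_force: [0.3, 0.0, -1.2]
grip_width: 0.0218
grip_force: 30.0
shift [-0.1109  0.1925  0.0072] turn [-0.001 -0.007  0.237] alt [ 1.000e-02 -2.000e-03 -2.905e+00] j7 -1.73 t 17.3
```

To row units: 0.192 m is 192, 0.15 m is 150.

```bash
python3 nudge.py '[[[-30,50,0],[0,0,0.1]],[[-60,100,0],[0,0,0.237]],[[-90,150,0],[0,0,0.237]],[[-111,192,0],[0,0,0.237]],[[-111,192,0],[0,0,0.237]]]'
python3 nudge.py '[[[0,0,0],[0,0,0]],[[0,0,0],[0,0,0]],[[0,0,0],[0,0,0]]]'
python3 -c "
from h import *
go(.4791,-.1156,.017,-.107+np.pi/2)"
```

```text
clock: 17.92
eef_pos: [0.4736, -0.1204, 0.1236]
ee_rot: [0.998, -0.058, -0.002, 0.001]
wrist_force: [0.4, 0.9, -1.2]
grip_width: 0.022
grip_force: 30.0
clock: 18.3
eef_pos: [0.4772, -0.1142, 0.1249]
ee_rot: [0.999, -0.052, -0.0, -0.0]
wrist_force: [0.0, 0.2, -1.8]
grip_width: 0.0216
grip_force: 30.0
shift [0.0021 0.0012 0.1079] turn [-0.001  0.     0.002] alt [-1.000e-03 -1.000e-03 -3.139e+00] j7 -1.55 t 18.3
```

To row units: 0.108 m is 108, 0.103 m is 103.

```bash
python3 nudge.py '[[[2,1,50],[0,0,0]],[[2,1,90],[0,0,0]],[[2,1,103],[0,0,0]],[[2,1,108],[0,0,0]],[[2,1,108],[0,0,0]]]'
python3 nudge.py '[[[0,0,0],[0,0,0]],[[0,0,0],[0,0,0]]]'
python3 nudge.py '[[[0,0,0],[0,0,0]],[[0,0,0],[0,0,0]],[[0,0,-30],[0,0,0]],[[0,0,-80],[0,0,0]],[[0,0,-130],[0,0,0]]]' 0.045
python3 -c "
from h import *
go(.5677,.303,.12,-.275+np.pi/2)"
```

```text
clock: 18.92
eef_pos: [0.4796, -0.1168, 0.0179]
ee_rot: [0.999, -0.053, 0.001, 0.0]
wrist_force: [0.2, -0.5, -0.9]
grip_width: 0.0215
grip_force: 30.0
clock: 19.18
eef_pos: [0.4794, -0.117, 0.018]
ee_rot: [0.999, -0.054, 0.001, 0.0]
wrist_force: [1.1, 0.6, -1.1]
grip_width: 0.0218
grip_force: 30.0
clock: 19.8
eef_pos: [0.4784, -0.1168, 0.1484]
ee_rot: [0.999, -0.054, -0.0, -0.0]
wrist_force: [1.0, -0.2, -0.5]
grip_width: 0.045
grip_force: 0.0
shift [ 0.0439 -0.4269  0.0285] turn [-0.     0.001  0.168] alt [-1.000e-03 -0.000e+00 -2.974e+00] j7 -1.54 t 19.8
```

To row units: -0.3 m is -300, -0.24 m is -240.

```bash
python3 nudge.py '[[[10,-60,0],[0,0,0.08]],[[20,-120,0],[0,0,0.168]],[[30,-180,0],[0,0,0.168]],[[40,-240,0],[0,0,0.168]],[[44,-300,0],[0,0,0.168]]]'
python3 nudge.py '[[[20,-60,10],[0,0,0]],[[21,-120,28],[0,0,0]],[[21,-125,28],[0,0,0]],[[21,-125,28],[0,0,0]],[[21,-125,28],[0,0,0]]]'
python3 nudge.py '[[[0,0,0],[0,0,0]],[[0,0,0],[0,0,0]]]'
python3 -c "
from h import *
go(.5677,.303,.006,-.275+np.pi/2)
im=r.get_image('top')[:,:,::-1]
cv2.imwrite('pics/c4.png',cv2.resize(im[150:320,335:505],None,fx=3.4,fy=3.4,interpolation=cv2.INTER_CUBIC))"
```

```text
clock: 20.42
eef_pos: [0.5551, 0.1784, 0.1472]
ee_rot: [0.991, -0.137, 0.0, 0.0]
wrist_force: [1.0, -0.1, 0.3]
grip_width: 0.045
grip_force: 0.0
clock: 21.05
eef_pos: [0.6093, 0.2886, 0.1198]
ee_rot: [0.99, -0.139, 0.0, 0.001]
wrist_force: [0.7, 0.3, -0.0]
grip_width: 0.0451
grip_force: 0.0
clock: 21.3
eef_pos: [0.6091, 0.2902, 0.1198]
ee_rot: [0.99, -0.138, 0.0, -0.0]
wrist_force: [0.6, 0.0, -0.6]
grip_width: 0.0452
grip_force: 0.0
shift [-0.0434 -0.001   0.1138] turn [-0.    -0.001 -0.002] alt [-1.00e-03  0.00e+00  3.14e+00] j7 -2.34 t 21.3
```

View pics/c4.png

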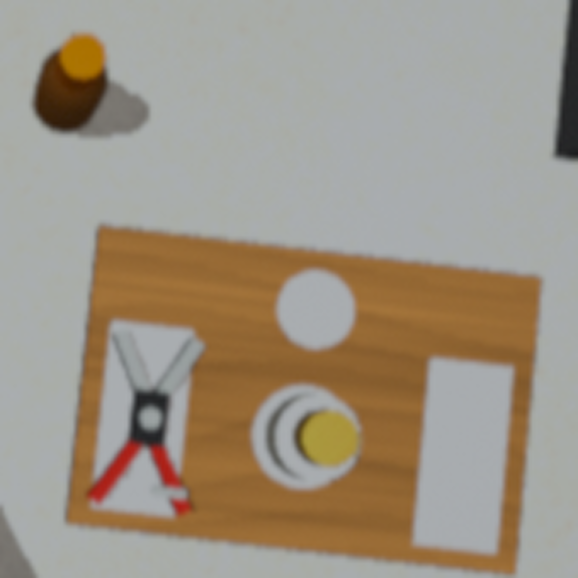

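The open clamp's block is at (150,418), centred on its mark. The weight's top is at (329,438), concentric with the roll once parallax is taken out.

```bash
python3 -c "
from h import *
c=r.get_calibration('top');f=lambda u,v,z:ray(c,(335+(u+.5)/3.4-.5,150+(v+.5)/3.4-.5),z).round(4)
print('weight',f(329,438,.072),'open',f(150,418,.03))"
python3 nudge.py '[[[-43,-1,0],[0,0,0]],[[-43,-1,50],[0,0,0]],[[-43,-1,90],[0,0,0]],[[-43,-1,105],[0,0,0]],[[-43,-1,113],[0,0,0]]]'
python3 nudge.py '[[[0,0,0],[0,0,0]]]'
python3 nudge.py '[[[0,0,0],[0,0,0]],[[0,0,0],[0,0,0]],[[0,0,0],[0,0,0]],[[0,0,0],[0,0,0]],[[0,0,0],[0,0,0]]]' 0.01 30
python3 nudge.py '[[[0,0,-30],[0,0,0]],[[0,0,-80],[0,0,0]],[[0,0,-130],[0,0,0]],[[0,0,-140],[0,0,0]]]'
python3 -c "
from h import *
go(.4562,-.3283,.14,-.107+np.pi/2)"
```

```text
weight [ 0.4682 -0.2241] open [ 0.4796 -0.1178]
clock: 21.98
eef_pos: [0.5681, 0.304, 0.0061]
ee_rot: [0.991, -0.137, 0.0, -0.0]
wrist_force: [-0.1, -0.8, -0.1]
grip_width: 0.0445
grip_force: 0.0
clock: 22.1
eef_pos: [0.5684, 0.3042, 0.0069]
ee_rot: [0.991, -0.137, 0.001, -0.0]
wrist_force: [0.1, -0.1, -0.6]
grip_width: 0.0449
grip_force: 0.0
clock: 22.72
eef_pos: [0.568, 0.3042, 0.0069]
ee_rot: [0.991, -0.137, 0.0, -0.0]
wrist_force: [-1.1, -0.4, 3.7]
grip_width: 0.0219
grip_force: 30.0
clock: 23.22
eef_pos: [0.5695, 0.305, 0.1496]
ee_rot: [0.991, -0.137, 0.003, -0.002]
wrist_force: [-0.4, -0.5, -1.0]
grip_width: 0.0215
grip_force: 29.9
shift [0.063  0.6403 0.0068] turn [-0.005 -0.005 -0.168] alt [-0.008  0.007  2.973] j7 -2.38 t 23.23
```

To row units: 0.29 m is 290, 0.23 m is 230.

```bash
python3 nudge.py '[[[5,50,0],[0,0,0]],[[10,110,0],[0,0,0]],[[15,170,0],[0,0,0]],[[22,230,0],[0,0,0]],[[30,290,0],[0,0,0]]]'
python3 nudge.py '[[[5,60,0],[0,0,-0.08]],[[10,120,0],[0,0,-0.168]],[[15,180,0],[0,0,-0.168]],[[22,240,0],[0,0,-0.168]],[[28,300,0],[0,0,-0.168]]]'
python3 nudge.py '[[[10,40,0],[0,0,0]],[[10,50,0],[0,0,0]],[[10,50,0],[0,0,0]],[[10,50,0],[0,0,0]],[[10,50,0],[0,0,0]]]'
python3 -c "
from h import *
go(.4562,-.3283,.018,-.107+np.pi/2)"
```

```text
clock: 23.85
eef_pos: [0.516, 0.0148, 0.1446]
ee_rot: [0.991, -0.137, -0.002, 0.0]
wrist_force: [2.1, -1.0, -0.7]
grip_width: 0.0218
grip_force: 30.0
clock: 24.48
eef_pos: [0.4617, -0.2808, 0.1445]
ee_rot: [0.999, -0.053, -0.001, -0.001]
wrist_force: [1.3, 0.1, -0.7]
grip_width: 0.0218
grip_force: 30.0
clock: 25.1
eef_pos: [0.4682, -0.3284, 0.1461]
ee_rot: [0.999, -0.052, -0.0, -0.001]
wrist_force: [-0.9, -0.6, -0.9]
grip_width: 0.0216
grip_force: 29.9
shift [-0.0119  0.0013  0.1281] turn [-0.001  0.     0.003] alt [-0.000e+00 -2.000e-03 -3.139e+00] j7 -1.16 t 25.1
```

To row units: 0.128 m is 128, 0.122 m is 122.

```bash
python3 nudge.py '[[[-12,1,30],[0,0,0]],[[-12,1,80],[0,0,0]],[[-12,1,110],[0,0,0]],[[-12,1,122],[0,0,0]],[[-12,1,128],[0,0,0]]]'
python3 nudge.py '[[[0,0,0],[0,0,0]],[[0,0,0],[0,0,0]]]'
python3 nudge.py '[[[0,0,0],[0,0,0]],[[0,0,0],[0,0,0]],[[0,0,-50],[0,0,0]],[[0,0,-110],[0,0,0]],[[0,0,-170],[0,0,0]]]' 0.045
python3 nudge.py '[[[0,0,-60],[0,0,0]],[[0,0,-70],[0,0,0]],[[0,0,-70],[0,0,0]]]' 0.065
python3 -c "
from h import *
go(.6912,-.0634,.23,np.pi/2)
im=r.get_image('top')[:,:,::-1];cv2.imwrite('pics/top3.png',im)"
```

```text
clock: 25.72
eef_pos: [0.4564, -0.3298, 0.0182]
ee_rot: [0.999, -0.053, 0.0, 0.0]
wrist_force: [-0.0, 0.5, -0.3]
grip_width: 0.0218
grip_force: 29.9
clock: 25.98
eef_pos: [0.4565, -0.3306, 0.0193]
ee_rot: [0.999, -0.054, 0.001, 0.001]
wrist_force: [0.2, 0.1, -0.5]
grip_width: 0.0213
grip_force: 29.9
clock: 26.6
eef_pos: [0.4555, -0.33, 0.1901]
ee_rot: [0.999, -0.054, 0.0, -0.0]
wrist_force: [1.1, -0.5, -0.9]
grip_width: 0.0449
grip_force: 0.0
clock: 26.98
eef_pos: [0.4555, -0.33, 0.2584]
ee_rot: [0.999, -0.054, 0.0, 0.0]
wrist_force: [-0.7, -0.2, -1.0]
grip_width: 0.0643
grip_force: 0.0
shift [ 0.2058 -0.2903  0.0284] turn [ 0.    -0.001 -0.107] alt [-1.000e-03 -1.000e-03  3.034e+00] j7 -1.13 t 26.98
```

To row units: -0.25 m is -250, -0.2 m is -200.

```bash
python3 nudge.py '[[[30,-50,0],[0,0,0]],[[65,-100,0],[0,0,0]],[[100,-150,0],[0,0,0]],[[135,-200,0],[0,0,0]],[[165,-250,0],[0,0,0]]]'
python3 nudge.py '[[[30,-30,0],[0,0,0]],[[40,-40,0],[0,0,0]],[[40,-40,0],[0,0,0]],[[40,-40,0],[0,0,0]]]'
python3 -c "
from h import *
go(.6912,-.0634,.115,-.107+np.pi/2)
cv2.imwrite('pics/w3.png',r.get_image('wrist')[:,:,::-1])"
```

```text
clock: 27.65
eef_pos: [0.6464, -0.0976, 0.2548]
ee_rot: [0.999, -0.054, -0.003, -0.0]
wrist_force: [0.3, -0.3, 0.6]
grip_width: 0.0649
grip_force: 0.0
clock: 28.15
eef_pos: [0.6893, -0.0664, 0.2576]
ee_rot: [0.998, -0.055, -0.001, 0.001]
wrist_force: [0.6, -1.0, -0.1]
grip_width: 0.0652
grip_force: 0.0
shift [ 0.0018 -0.0035  0.1426] turn [ 0.002  0.002 -0.003] alt [ 3.000e-03 -3.000e-03  3.138e+00] j7 -1.67 t 28.15
```

View pics/w3.png

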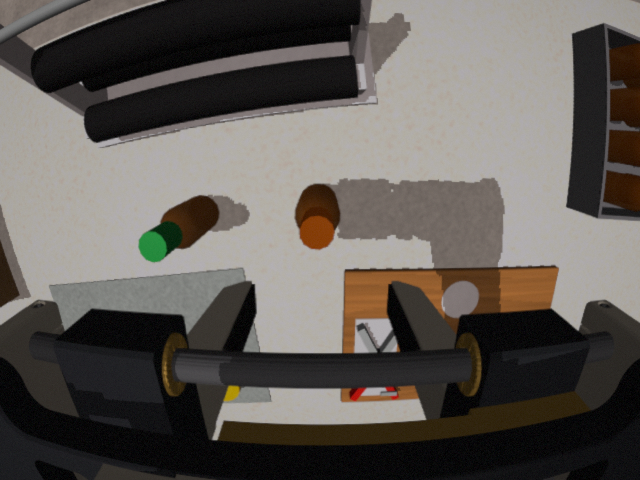

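The orange cap's top is at (317,233), between the fingers' columns, and the green cap is at (153,245), well clear.

```bash
python3 -c "
from h import *
c=r.get_calibration('wrist');print(ray(c,(317,232),.144,True),ray(c,(153,245),.144,True))
c=r.get_calibration('top');print('rack front top',ray(c,(240,132),.0),ray(c,(310,52),.15))"
python3 nudge.py '[[[2,-3,0],[0,0,0]],[[2,-3,40],[0,0,0]],[[2,-3,90],[0,0,0]],[[2,-3,125],[0,0,0]],[[2,-3,143],[0,0,0]]]'
python3 nudge.py '[[[0,0,0],[0,0,0]],[[0,0,0],[0,0,0]]]'
python3 -c "
from h import *
go(.6912,-.0634,.115,-.107+np.pi/2)"
```

```text
[ 0.69377836 -0.06440066] [0.6986642  0.07478643]
rack front top [0.80173181 0.19863641] [0.92281117 0.03522578]
clock: 28.82
eef_pos: [0.6916, -0.0614, 0.1132]
ee_rot: [0.999, -0.054, -0.002, 0.0]
wrist_force: [0.2, -1.1, 0.6]
grip_width: 0.0649
grip_force: 0.0
clock: 29.08
eef_pos: [0.6943, -0.0611, 0.1172]
ee_rot: [0.999, -0.054, 0.002, -0.0]
wrist_force: [1.1, 0.4, 0.7]
grip_width: 0.0651
grip_force: 0.0
shift [-0.0028  0.0026  0.0022] turn [-0.    -0.004 -0.   ] alt [-0.006  0.     3.141] j7 -1.7 t 29.07
```

To row units: 0.003 m is 3, -0.001 m is -1.

```bash
python3 nudge.py '[[[-1,3,0],[0,0,0]],[[-1,3,0],[0,0,0]],[[-1,3,0],[0,0,0]]]'
python3 nudge.py '[[[0,0,0],[0,0,0]],[[0,0,0],[0,0,0]],[[0,0,0],[0,0,0]],[[0,0,0],[0,0,0]],[[0,0,0],[0,0,0]]]' 0.015 35
python3 nudge.py '[[[0,0,0],[0,0,0]],[[0,0,-20],[0,0,0]],[[0,0,-50],[0,0,0]],[[0,0,-80],[0,0,0]],[[0,0,-90],[0,0,0]]]'
python3 nudge.py '[[[0,0,0],[0,0,0]],[[0,0,0],[0,0,0]]]'
python3 -c "
from h import *
go(.5522,-.2311,.2,-.107+np.pi/2)"
```

```text
clock: 29.45
eef_pos: [0.6917, -0.0639, 0.1157]
ee_rot: [0.999, -0.054, 0.0, -0.0]
wrist_force: [0.6, 0.3, -0.8]
grip_width: 0.0649
grip_force: 0.0
clock: 30.08
eef_pos: [0.6915, -0.0637, 0.1151]
ee_rot: [0.999, -0.054, -0.0, -0.0]
wrist_force: [0.5, 0.6, 0.2]
grip_width: 0.0272
grip_force: 35.0
clock: 30.7
eef_pos: [0.6924, -0.0639, 0.207]
ee_rot: [0.999, -0.054, 0.002, -0.0]
wrist_force: [0.8, -0.3, -1.9]
grip_width: 0.0279
grip_force: 35.0
clock: 30.95
eef_pos: [0.6904, -0.0638, 0.2032]
ee_rot: [0.999, -0.054, -0.002, 0.0]
wrist_force: [-0.4, -0.3, -2.0]
grip_width: 0.0277
grip_force: 35.0
shift [-0.1196  0.1811  0.0037] turn [ 0.     0.004 -0.   ] alt [ 0.006 -0.     3.142] j7 -1.68 t 30.95
```

Units first: shifts go in mm. So 0.17 m is 170, 0.145 m is 145.

```bash
python3 nudge.py '[[[-20,30,0],[0,0,0]],[[-45,70,0],[0,0,0]],[[-70,110,0],[0,0,0]],[[-95,145,0],[0,0,0]],[[-110,170,0],[0,0,0]]]'
python3 nudge.py '[[[-10,11,0],[0,0,0]],[[-10,11,0],[0,0,0]],[[-10,11,0],[0,0,0]],[[-10,11,0],[0,0,0]],[[-10,11,0],[0,0,0]]]'
python3 -c "
from h import *
go(.5515,-.2311,.128,-.107+np.pi/2)"
```

```text
clock: 31.58
eef_pos: [0.5613, -0.2232, 0.2038]
ee_rot: [0.998, -0.055, -0.002, 0.0]
wrist_force: [-0.4, 0.2, -2.0]
grip_width: 0.0272
grip_force: 35.0
clock: 32.2
eef_pos: [0.5535, -0.2299, 0.205]
ee_rot: [0.999, -0.053, 0.0, -0.0]
wrist_force: [0.4, 0.2, -1.5]
grip_width: 0.0274
grip_force: 35.0
shift [-0.0018  0.0014  0.077 ] turn [-0.    -0.     0.002] alt [ 0.00e+00 -1.00e-03 -3.14e+00] j7 -1.39 t 32.2
```

To row units: 0.077 m is 77, 0.075 m is 75.

```bash
python3 nudge.py '[[[-2,1,30],[0,0,0]],[[-2,1,55],[0,0,0]],[[-2,1,69],[0,0,0]],[[-2,1,75],[0,0,0]],[[-2,1,77],[0,0,0]]]'
python3 nudge.py '[[[0,0,0],[0,0,0]],[[0,0,0],[0,0,0]],[[0,0,1],[0,0,0]]]'
python3 nudge.py '[[[0,0,0],[0,0,0]],[[0,0,0],[0,0,0]],[[0,0,0],[0,0,0]],[[0,0,-20],[0,0,0]],[[0,0,-60],[0,0,0]]]' 0.06
python3 nudge.py '[[[0,0,-40],[0,0,0]],[[-20,-60,-60],[0,0,0]],[[-30,-120,-60],[0,0,0]],[[-40,-180,-60],[0,0,0]],[[-40,-240,-60],[0,0,0]]]'
python3 nudge.py '[[[0,-60,0],[0,0,0]],[[0,-120,0],[0,0,0]],[[0,-180,0],[0,0,0]],[[0,-180,0],[0,0,0]],[[0,-180,0],[0,0,0]]]'
python3 -c "
from h import *
im=r.get_image('top')[:,:,::-1];cv2.imwrite('pics/top4.png',im)
cv2.imwrite('pics/c5.png',cv2.resize(im[150:320,160:505],None,fx=2.3,fy=2.3,interpolation=cv2.INTER_CUBIC))
cv2.imwrite('pics/c6.png',cv2.resize(im[205:320,355:495],None,fx=5,fy=5,interpolation=cv2.INTER_CUBIC))
cv2.imwrite('pics/scene1.png',r.get_image('scene')[:,:,::-1])"
```

```text
clock: 32.83
eef_pos: [0.5513, -0.2318, 0.1284]
ee_rot: [0.999, -0.053, 0.0, 0.0]
wrist_force: [0.5, 0.4, -0.7]
grip_width: 0.0273
grip_force: 35.0
clock: 33.2
eef_pos: [0.5511, -0.2318, 0.1277]
ee_rot: [0.999, -0.054, 0.001, 0.0]
wrist_force: [0.7, 0.3, -0.4]
grip_width: 0.0273
grip_force: 35.0
clock: 33.83
eef_pos: [0.5495, -0.2313, 0.1862]
ee_rot: [0.999, -0.054, -0.002, -0.001]
wrist_force: [1.0, 0.1, 0.5]
grip_width: 0.0597
grip_force: 0.0
clock: 34.45
eef_pos: [0.5361, 0.013, 0.2478]
ee_rot: [0.999, -0.054, 0.0, 0.0]
wrist_force: [0.1, -0.3, 0.1]
grip_width: 0.0601
grip_force: 0.0
clock: 35.08
eef_pos: [0.5559, 0.1894, 0.247]
ee_rot: [0.999, -0.054, -0.0, 0.001]
wrist_force: [0.1, -0.9, -0.2]
grip_width: 0.0599
grip_force: 0.0
```

View pics/c6.png

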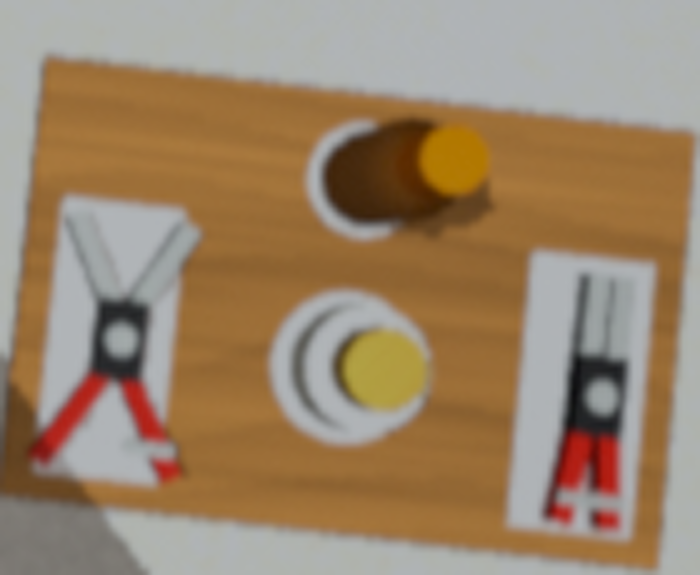

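View pics/scene1.png

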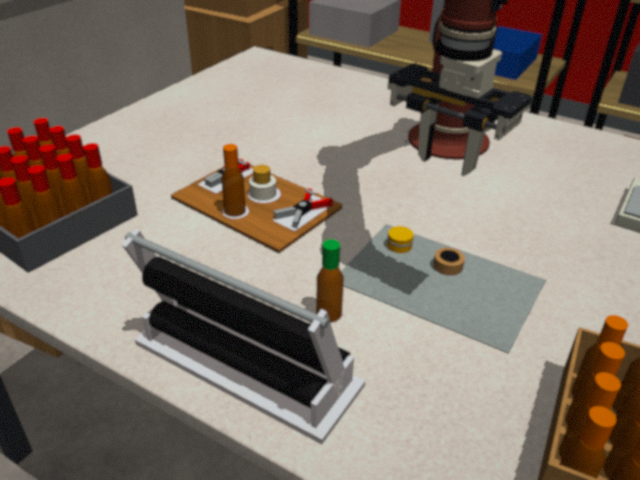

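In both views everything is upright on its mark: cap at (454,160), weight at (384,370), open block at (122,340) and shut block at (599,397) in the crop. In the scene view the tape, tin and green bottle look undisturbed. I'll do a final numeric check.

```bash
python3 -c "
from h import *
c=r.get_calibration('top')
y=-.1075;M=np.array([[np.cos(y),-np.sin(y)],[np.sin(y),np.cos(y)]]);t=np.array([.4925,-.2246])
for n,u,v,z in[('cap',454,160,.156),('weight',384,370,.072),('open',122,340,.03),('shut',599,397,.03),('bottlemark',365,181,.012)]:
  p=ray(c,(355+(u+.5)/5-.5,205+(v+.5)/5-.5),z);print(n,((p-t)@M*1e3).round(1))
a=cv2.imread('pics/top0.png').astype(int);b=cv2.imread('pics/top4.png').astype(int)
for n,(u,v) in dict(tape=(238,275),tin=(284,280),green=(291,170)).items():
  A=a[v-14:v+15,u-14:u+15].astype('f4').mean(2);B=b[v-14:v+15,u-14:u+15].astype('f4').mean(2);print(n,cv2.phaseCorrelate(A,B))
print('speed',abs(r.get_obs()['joint_vel']).max())"
```

```text
cap [59.8 -0.7]
weight [-24.5  -2.1]
open [-24.2 104.3]
shut [ -25.7 -108.9]
bottlemark [59.5 -0.4]
tape ((0.004552152875623605, -0.00019689431504055221), 1.0015335975752937)
tin ((0.0835609679690581, 0.03183814637857907), 0.9900500232643551)
green ((-0.006041864416033604, 0.011716341771043304), 1.0028729220231374)
speed 0.011288473539121126
```

```bash
python3 -c "
from bench import r
print(r.job_done())"
```

```text
the job is handed in; nothing more can be done
None
```

The kit is laid out on the board and handed in: in the last top-camera check the weight (on the roll), orange bottle and both clamps were each within 3 mm of their marks, and the green bottle, tape and tin had not moved; the hand-in call returned no verdict.

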